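# Clamp the case lid with its draw latch

### The job

The blue instrument case stands on its hinge edge with its lid sprung ajar. Hook the latch's steel wire loop under the lip of the keeper on the lid, then throw the red lever over centre to the other side until it lies fully down and stays there, so that the lid is clamped shut with the loop still hooked. Leave the rosin jar, the leather dabber and the red ink tube where they are.

Things in the scene. Friction and masses are not known exactly. Their poses are not given: they have to be found in the camera images.
- case: Blue case on its hinge edge, fixed, 240 mm wide (y), top at z 110 mm. Origin on the bench at the parting plane; x level, from lid to fixed shell: fixed shell x 0 to 95, lid x 0 to -45 mm. The draw latch sits on top at y = 0, its lever on the fixed shell between 22 mm high cheeks at y = +-12.5 mm, its keeper on the lid; all latch parts move in the case's x-z plane.
- lid (a joint): Lid angle, rad, about the case's y at its foot (x 0, z 8 mm). 0 = shut, positive = tilted open to the case's -x. A seal springs it open to about 0.09 (the keeper then stands 11 mm further out); about 25 N at the keeper draws it to 0; it gives a little beyond, to -0.03.
- lever (a joint): Red lever's angle about its pivot, rad: 0 = down along the case's +x (locked), 1.57 = upright, about 2 = leaning towards the lid (open), stop 2.35. Friction 0.07 N m keeps it where it is left. With the loop hooked and taut it resists (0.3 N m at most, from about 1.3 down) until dead centre at about 0.3, then snaps to 0 by itself.
- loop (a joint): Angle of the wire loop about its pivot on the lever, rad. The loop's elevation above level, seen reaching towards the case's -x, is joint loop minus joint lever (plus 0.02). Light friction (0.035 N m) keeps it where it is left; range -0.3 to 3.3.
- lever_pivot (a point): Lever's pivot: case x 26, z 126 mm. The lever carries the loop's pivot 24 mm from here, 0.25 rad below the lever's length (lever down: 23.2 mm along case +x and 5.9 mm below). The point's x points along the lever to its tip.
- lever_push (a point): Point on the lever's upper face (the side that faces the lid when the lever is upright), 62 mm from the pivot along the lever, 6.5 mm off its centre line. Red plastic lever, 18 to 24 mm wide, 7 mm thick, 77 mm long.
- loop_bar_mid (a point): Middle of the loop's cross bar (round, 6 mm thick, along the case's y), the part to be hooked, 82.2 mm from the loop's pivot. Two wire sides (5 mm thick) at y = +-18 mm run from it to the pivot and straddle the 24 mm wide keeper.
- loop_tab (a point): Middle of the yellow sleeve on the finger tab, where to pinch: 14 mm wide (case's y), 7 mm thick, 22 mm long. With the loop level and reaching to -x it lies 23.5 mm beyond the bar (further from the pivot) and 24 mm above it; it turns with the loop. The tab slopes up and outward at 60 degrees and ends 8 mm past this point.
- keeper_seat (a point): On the lid, 12 mm above its top: where the middle of the loop's bar must sit (lid shut: case x -33, z 122 mm). Keeper: dark steel hook, 24 mm wide, open to the case's -x; floor 4 mm below this point and reaching 19 mm to -x of it, stem 3 mm from it to +x, lip 5 mm above it. Moves with the lid; axes as the case's when shut.
- keeper_lip_edge (a point): Upper outer edge of the keeper's lip: 4 mm to -x of the seat and 9 mm above it, 4 mm thick. The bar (3 mm radius) has to pass outside this edge, go below the lip and come in towards +x.
- rosin_jar: Bystander: brown jar with black cap, 58x58x76 mm, loose, beside the case. Origin under its centre.
- leather_dabber: Bystander: leather dabber with wooden knob, 67x67x86 mm, loose, beside the case. Origin under its centre.
- tube_red: Bystander: red and white ink tube, 49x117x31 mm, loose, lying in front of the case. Origin under its centre.

How it is judged (in metres and radians):
On the way:
1. the loop's bar is hooked in the keeper, under its lip, while the lever is still open (x of loop_bar_mid in the frame of keeper_seat between -0.005 and 0.003 m and z of loop_bar_mid in the frame of keeper_seat between -0.005 and 0.005 m and value of joint lever above 0.6 rad), for 0.2 s.
At the end, for the whole second after the job is handed in: The lever lies down at rest (within 0.08 rad of its stop), the lid is drawn shut (within 0.02 rad) and the loop's bar sits in the keeper (within about 5 mm of its seat) (value of joint lever below 0.08 rad and value of joint lid below 0.02 rad and velocity of joint lever between -0.1 and 0.1 rad/s and x of loop_bar_mid in the frame of keeper_seat between -0.005 and 0.003 m and z of loop_bar_mid in the frame of keeper_seat between -0.005 and 0.005 m); the robot touches nothing.
It fails at once if the rosin jar is pushed more than 25 mm or toppled (distance of rosin_jar from where it was at the start of the episode above 0.025 m or angle between rosin_jar's own z axis and vertical above 0.5 rad).
It fails at once if the dabber is pushed more than 25 mm or toppled (distance of leather_dabber from where it was at the start of the episode above 0.025 m or angle between leather_dabber's own z axis and vertical above 0.5 rad).
It fails at once if the ink tube is pushed more than 25 mm (distance of tube_red from where it was at the start of the episode above 0.025 m).
It also fails if it takes over 58 s, if anything falls off the work surface, if the arm or the gripper's body presses on something with over 40 N, if the wrist force passes 120 N, or if a joint passes its speed limit or range.

### The arm

A 6-joint arm with a two-finger parallel gripper is mounted at the origin on a cart in front of the work surface, level with it; the furniture and walls round the work are solid. World frame = base frame: x ahead of the robot, y to its left, z up, the work surface at z = 0. Lengths are in m, angles in degrees, forces in N, time in s.
With the tool pointing down it reaches from about 0.25 to 0.725 m from the base axis. Payload 9.7 kg.
Tool frame: the origin (TCP) lies between the finger pads; the fingertips stand 19 mm ahead of it and the grasp point (between the pads) is the TCP; z points along the fingers, y is the line along which they close (so a half turn about z gives the same grasp; the last joint's range is limited). The gripper opens to 85 mm and grips with 20 to 120 N. Pads are 22 mm wide; open, the fingers measure 114 mm over their backs; the gripper's body (76 mm by 85 mm) begins 54 mm behind the grasp point. The pads swing forward as they close: fully open they stand 13 mm farther back than shut.
Start: joints at [77.063, 4.979, 10.078, 95.1, 0, 90], TCP at [0.123, 0.536, 0.25] pointing down, gripper open.
Joint ranges: [-179.16, 179.16], [-48.56, 103.87], [-65.8, 70.77], [-126.05, 130.52], [-82.76, 87.17], [-180, 180]. Speed limits (degrees/s): [127.2, 127.2, 147.25, 180, 180, 180].

### API

Orientations are given as [roll, pitch, yaw] about the fixed x, y, z axes, in that order (R = Rz(yaw) Ry(pitch) Rx(roll)).
In Python, from workcell import telemetry, camera, calibration, workorder gives the robot as it stands.
- The arm moves only by the tool play_rows, never from a script. Its argument "increments" is a list of rows, each a list of 3 entries, a list of its own where there are three numbers: the shift along the tool's x, y, z in mm, then the turn, a rotation vector about the tool's x, y, z in degrees, then the closure, from 0 (fully open) to 1 (shut). In form: [[[x, y, z], [ax, ay, az], jaw], ...]. A call has 1 to 20 rows; each row is the pose to reach, as a shift and turn from the pose commanded when the call began, along the tool's axes at that moment; what a row does not reach only later rows make up. A row lasts 1/10 s, in which the tool goes at most 50 mm and 8.59 degrees, less where a joint would pass 70% of its speed; a pose out of reach is approached as far as the arm can. A call with a gripper value outside its range is refused whole. The fingers move at their own pace and stop on an object; "grip_force" is the grip in N (left out, the last holds). Time passes only in rows, so rows that repeat a pose let the fingers close. It gives the time, the measured TCP pose, the force, the opening and the grip force at its end, in the units of the state.
- telemetry.get_obs(): the state, without advancing time (a new reading comes with each control period).
- camera(name): name is "side" or "top" or "wrist"; returns (picture, depth): 400x640x3 uint8, red, green, blue; 400x640 float32, m along the optical axis (not along the pixel's ray), 0 where there is no reading.
- calibration(name): a dict with "vertical_fov" (degrees; the focal length in pixels is half the picture's height over the tangent of half this angle, whatever the lens; pixels are square), "cx", "cy" (the principal point, pixels), "rvec" (rotation vector, rad) and "tvec" (3), from world to camera coordinates, as OpenCV has them; the wrist camera has in their place "hand_eye" (4x4, takes a point from camera to tool coordinates, whose origin is the TCP and whose axes are the flange's). Camera axes: x right, y down, z forward; pixel columns grow to the right and rows downward; lengths in m; the calibration is good to about 2 mm. A picture is of the moment at which its call begins: read the wrist's pose just before it. calibration takes no time and is no camera call.
- workorder.job_done(): hands the job in; it is judged then, once.
The state is a dict: "time": time; "q": joint angles; "qd": joint speeds; "joint_efforts": joint torques, N m; "ee_pos": TCP position; "tcp_rot": TCP orientation; "wrist_force": force on the tool from outside, world axes, zero at the start; "torque": the same for the moment, N m; "opening": finger opening in m; "grasp_force": force on a finger pad.
Only numpy, scipy, OpenCV 4.12 (cv2) and the standard library are available. Lean on these libraries where they do the work, as an engineer would, in place of code of your own. Each camera call takes 0.05 s, during which the arm holds its last target. There are 200 camera calls.

## Working session

There is one attempt and no reset: what is moved stays moved. The work goes in short steps, Python scripts to look and compute and a tool call to move; the robot and the scene stay as the last step left them, time stands still between calls to the robot, and variables do not carry over. Pictures are saved under pics/ and viewed, at most 10 in all, crops included, and the job is handed in when it is done.

Besides the shell and the picture viewer there is one more tool, called after "Call:" as name(argument=value, ...), one argument or row to a line, values as JSON. play_rows: Moves the arm, as the interface text tells. Its arguments: {"type":"object","properties":{"increments":{"type":"array"},"grip_force":{"type":"number"}},"required":["increments"]}

```bash
ls; mkdir -p pics
cat > h.py <<'E'
import numpy as np, cv2
from scipy.spatial.transform import Rotation as R
from workcell import telemetry, camera, calibration, workorder
def K(c,h=400):
    f=h/2/np.tan(np.radians(c["vertical_fov"])/2); return f,c["cx"],c["cy"]
def cam(name):
    o=telemetry.get_obs(); p,d=camera(name); c=calibration(name); f,cx,cy=K(c)
    if "rvec" in c:
        Rc=R.from_rotvec(np.ravel(c["rvec"])).as_matrix(); t=np.ravel(c["tvec"]); Rw,tw=Rc.T,-Rc.T@t
    else:
        H=np.array(c["hand_eye"]); Rt=R.from_euler('xyz',o["tcp_rot"],degrees=True).as_matrix()
        Rw=Rt@H[:3,:3]; tw=Rt@H[:3,3]+np.array(o["ee_pos"])
    v,u=np.mgrid[0:400,0:640]
    P=np.stack([(u-cx)/f*d,(v-cy)/f*d,d],-1)@Rw.T+tw
    P[d==0]=np.nan
    return p,d,P,(Rw,tw,f,cx,cy)
def proj(X,M):
    Rw,tw,f,cx,cy=M; q=(np.atleast_2d(X)-tw)@Rw; return np.c_[q[:,0]/q[:,2]*f+cx,q[:,1]/q[:,2]*f+cy]
def save(n,p): cv2.imwrite("pics/"+n+".png",p[:,:,::-1])
E
python3 - <<'E'
from h import *
print(telemetry.get_obs())
a=[]
for n in("side","top"):
    p,d,P,M=cam(n); a.append(p); np.savez(f"/tmp/{n}.npz",p=p,P=P); print(n,M[1],M[0][:,2])
b=np.vstack(a); save("a",cv2.resize(b,(480,600)))
save("top0",a[1]); save("side0",a[0])
E
```

```text
pics
{'time': 0.0, 'q': array([7.70622833e+01, 5.01122705e+00, 1.00352884e+01, 9.51006571e+01,
       3.40505510e-04, 8.99996650e+01]), 'qd': array([-0.05581648, -0.1248327 ,  0.05909933,  0.00666011, -0.06788946,
        0.00175712]), 'joint_efforts': array([-3.70910784e-03, -5.20395827e+01,  4.64796603e+01,  1.65913295e-02,
       -3.08947128e-04,  7.58494025e-06]), 'ee_pos': array([0.12309256, 0.5358363 , 0.24958932]), 'tcp_rot': array([-1.79923404e+02, -3.40953034e-04,  1.67062618e+02]), 'wrist_force': array([ 0.31668714,  0.34683118, -1.41126764]), 'torque': array([-0.02507839,  0.04873383, -0.0257443 ]), 'grasp_force': 0.0, 'opening': 0.08527881127616845}
side [0.53029148 0.86129263 0.88084887] [-0.01576968 -0.74070054 -0.67165023]
top [0.35074195 0.04217511 1.25202497] [ 0.17203727  0.00811315 -0.98505703]
```

View pics/a.png

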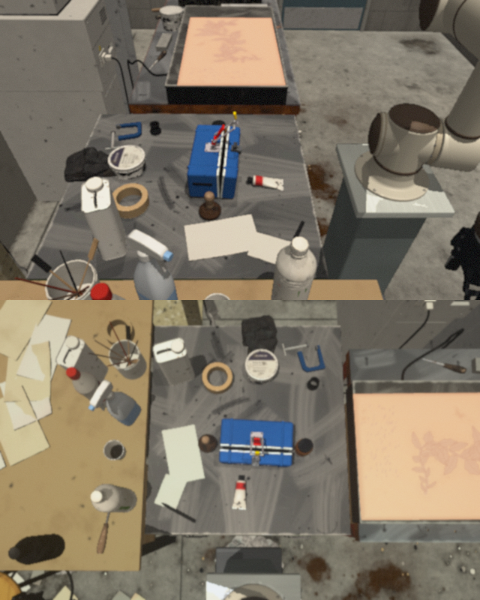

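The case sits centrally with the latch and the yellow tab towards the robot, the dabber to its left, the jar to its right and the tube in front. Next I'll look at crops and fit the case.

Run:
```python
from h import *
T=np.load("/tmp/top.npz");S=np.load("/tmp/side.npz")
t=cv2.resize(T['p'][130:290,260:440],None,fx=3,fy=3); s=cv2.resize(S['p'][140:300,230:390],None,fx=3,fy=3)
b=np.zeros((480,540+0,3),np.uint8); save("b",cv2.resize(np.hstack([t[:480],s[:480]]),(800,376)))
for n,D in(("top",T),("side",S)):
    p,P=D['p'],D['P']; hsv=cv2.cvtColor(p,cv2.COLOR_RGB2HSV)
    roi=(np.abs(P[...,0]-.42)<.15)&(np.abs(P[...,1]-.03)<.25)&(P[...,2]>.02)
    blue=roi&(hsv[...,0]>95)&(hsv[...,0]<125)&(hsv[...,1]>120)&(abs(P[...,2]-.11)<.012)
    q=P[blue]; print(n,'blue',blue.sum(),q.min(0),q.max(0),np.median(q[:,2]))
    print(cv2.minAreaRect((q[:,:2]*1000).astype(np.float32)))
    for nm,m in(("yel",(hsv[...,0]>20)&(hsv[...,0]<35)&(hsv[...,1]>130)&(P[...,2]>.12)),("red",((hsv[...,0]<8)|(hsv[...,0]>172))&(hsv[...,1]>150)&(P[...,2]>.11))):
        m=roi&m; q=P[m]
        if len(q): print(nm,len(q),np.nanmedian(q,0),q.min(0),q.max(0))
```

```text
top blue 1117 [ 0.50620377 -0.12476714  0.09808396] [0.56990003 0.11169867 0.11485422] 0.10649175877803918
((538.4157104492188, -6.440147399902344), (236.36610412597656, 63.61714553833008), 89.7287368774414)
yel 31 [ 0.52344556 -0.00464878  0.24606306] [ 0.51935404 -0.00955303  0.23059858] [0.52836301 0.00181737 0.25079638]
red 37 [ 0.56061426 -0.0072366   0.19285509] [ 0.55594208 -0.01619549  0.18160522] [0.56778695 0.00184839 0.19791035]
side blue 826 [ 0.50801093 -0.11783394  0.09816451] [0.55269693 0.11756739 0.117769  ] 0.10889826870899072
((530.498291015625, -0.12220001220703125), (234.82225036621094, 36.124568939208984), 87.05146789550781)
yel 35 [ 5.24306712e-01 -1.71357770e-04  2.44356260e-01] [ 0.51973928 -0.01110081  0.2264111 ] [0.52865819 0.00353088 0.25408884]
red 38 [ 5.62047629e-01 -4.12024165e-04  1.95051671e-01] [ 0.55742213 -0.01656833  0.17905458] [0.56905037 0.00671191 0.19911561]
```

View pics/b.png

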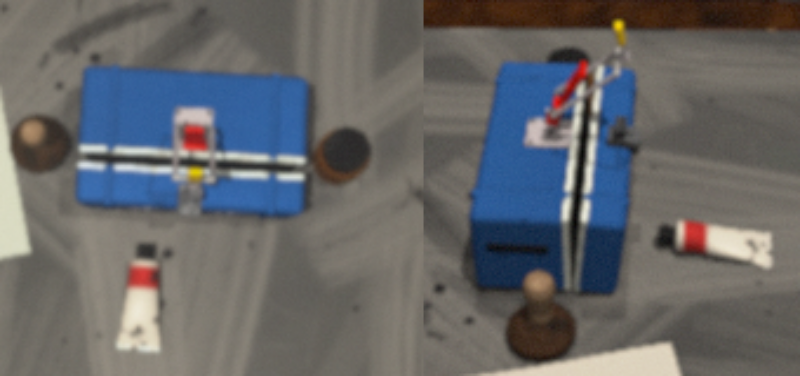

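Run:
```python
from h import *
c=calibration("wrist"); print(np.round(c["hand_eye"],3),c["vertical_fov"])
for n in("top","side"):
    D=np.load(f"/tmp/{n}.npz"); p,P=D['p'],D['P']; hsv=cv2.cvtColor(p,cv2.COLOR_RGB2HSV)
    roi=(np.abs(P[...,0]-.57)<.12)&(np.abs(P[...,1])<.16)
    blue=roi&(hsv[...,0]>95)&(hsv[...,0]<125)&(hsv[...,1]>120)&(abs(P[...,2]-.108)<.009)
    q=P[blue]; print(n,blue.sum(),q.min(0),q.max(0),cv2.minAreaRect((q[:,:2]*1000).astype(np.float32)))
    w=roi&(hsv[...,1]<60)&(hsv[...,2]>150)&(abs(P[...,2]-.11)<.012); q=P[w]
    q=q[abs(q[:,1]+.005)>.03]
    print('white',len(q),np.median(q,0)); 
    # two stripes: cluster by x residual
    k=np.polyfit(q[:,1],q[:,0],1)
    for _ in range(3):
        r=q[:,0]-np.polyval(k,q[:,1]); s=r>0
        k[0]=np.mean([np.polyfit(q[m,1],q[m,0],1)[0] for m in(s,~s)])
    print('slope deg',np.degrees(np.arctan(k[0])),k,'stripe offs',np.median(r[s]),np.median(r[~s]))
```

```text
[[-0.    -0.962 -0.273  0.068]
 [ 1.    -0.     0.    -0.   ]
 [-0.    -0.273  0.962 -0.124]
 [ 0.     0.     0.     1.   ]] 69.21514875691389
top 3810 [ 0.50620377 -0.12876207  0.09900226] [0.66153412 0.11169867 0.11684279] ((582.409912109375, -7.52105712890625), (237.34329223632812, 147.73977661132812), 86.4741439819336)
white 396 [0.56169522 0.02802838 0.10772128]
slope deg 3.1604386860708047 [0.05521607 0.5598518 ] stripe offs 0.007950580132186968 -0.010768789716398386
side 2871 [ 0.50801093 -0.12507578  0.09922436] [0.66406636 0.11756739 0.1167653 ] ((585.963134765625, -4.599449157714844), (240.13365173339844, 147.36807250976562), 87.05146789550781)
white 266 [0.5573826  0.04782461 0.11084118]
slope deg 3.295382963407786 [0.05757879 0.55831735] stripe offs 0.010779577025914922 -0.008108913764384773
```

Call:
play_rows(
  increments=[
    [[0, 0, -30], [0, 0, 0], 0],
    [[0, 0, -60], [0, 0, 0], 0],
    [[0, 0, -100], [0, 0, 0], 0],
  ],
)

```text
time: 0.4
ee_pos: [0.123, 0.5356, 0.3499]
tcp_rot: [-179.8, -0.0, 167.1]
wrist_force: [-0.3, -0.0, 0.2]
opening: 0.0855
grasp_force: 0.0
```

Call:
play_rows(
  increments=[
    [[-30, -35, 1], [0, 0, -1], 0],
    [[-60, -70, 2], [0, 0, -2], 0],
    [[-90, -105, 3], [0, 0, -3], 0],
    [[-120, -140, 4], [0, 0, -4], 0],
    [[-150, -175, 5], [0, 0, -5], 0],
    [[-180, -210, 6], [0, 0, -5.5], 0],
    [[-205, -245, 7], [0, 0, -6], 0],
    [[-235, -280, 8], [0, 0, -7], 0],
    [[-265, -315, 9], [0, 0, -8], 0],
    [[-295, -350, 9], [0, 0, -9], 0],
    [[-320, -385, 10], [0, 0, -9.5], 0],
    [[-350, -420, 10], [0, 0, -9.7], 0],
    [[-375, -445, 10], [0, 0, -9.7], 0],
    [[-390, -465, 10], [0, 0, -9.7], 0],
    [[-390, -465, 10], [0, 0, -9.7], 0],
    [[-390, -465, 10], [0, 0, -9.7], 0],
  ],
)

```text
time: 2.0
ee_pos: [0.399, -0.0047, 0.34]
tcp_rot: [180.0, -0.1, 176.7]
wrist_force: [0.5, 0.1, 0.5]
opening: 0.0856
grasp_force: 0.0
```

Run:
```python
from h import *
p,d,P,M=cam("wrist"); np.savez("/tmp/w1.npz",p=p,P=P); save("w1",p)
o=telemetry.get_obs();print(o["ee_pos"],o["tcp_rot"])
hsv=cv2.cvtColor(p,cv2.COLOR_RGB2HSV)
roi=(np.abs(P[...,0]-.57)<.13)&(np.abs(P[...,1])<.16)&(P[...,2]>.09)
blue=roi&(hsv[...,0]>95)&(hsv[...,0]<125)&(hsv[...,1]>120)&(abs(P[...,2]-.108)<.008)
q=P[blue]; print(blue.sum(),np.median(q,0),cv2.minAreaRect((q[:,:2]*1000).astype(np.float32)))
for nm,m in(("yel",(hsv[...,0]>20)&(hsv[...,0]<35)&(hsv[...,1]>130)&(P[...,2]>.12)),("red",((hsv[...,0]<8)|(hsv[...,0]>172))&(hsv[...,1]>150)&(P[...,2]>.12))):
    m=roi&m; q=P[m]; print(nm,len(q),np.argwhere(m).mean(0)[::-1])
    if len(q): print(np.nanmedian(q,0),np.percentile(q,3,0),np.percentile(q,97,0))
```

```text
[ 0.39887047 -0.00419923  0.34018216] [ 1.79988614e+02 -2.90681273e-02  1.76740410e+02]
9022 [ 0.5792297  -0.00500783  0.11020388] ((583.7264404296875, -7.943023681640625), (236.59664916992188, 146.82106018066406), 86.9488525390625)
yel 162 [327.29012346 331.51234568]
[ 0.52107695 -0.00497189  0.23658738] [ 0.51961952 -0.01070933  0.22999812] [0.52262131 0.00148086 0.24246409]
red 55 [321.32727273 330.29090909]
[ 0.55943662 -0.01483908  0.19343116] [ 0.55615841 -0.01755752  0.14009968] [0.58461156 0.00510578 0.19740158]
```

View pics/w1.png

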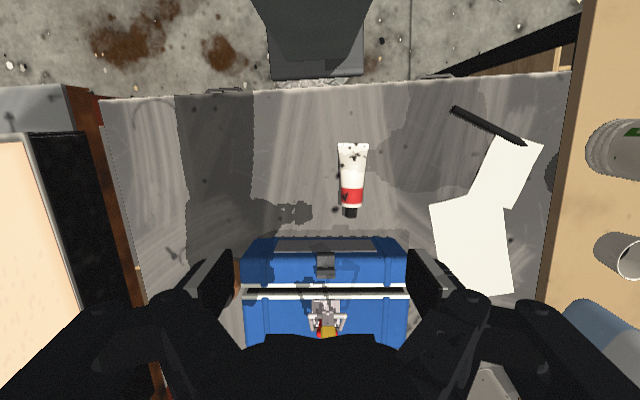

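The view shows the open keeper at about (325,263) and the yellow tab at (327,331). The geometry agrees with the stated sizes: case origin about (0.563, -0.007), yaw -3.2°, lever about 1.97 and loop elevation about 43°. I'll go and pinch the tab.

Call:
play_rows(
  increments=[
    [[-30, 2, 0], [0, 0, 0], 0.3],
    [[-65, 4, 0], [0, 0, 0], 0.5],
    [[-95, 6, 0], [0, 0, 0], 0.5],
    [[-120, 7, 0], [0, 0, 0], 0.5],
    [[-125, 7, 20], [0, 0, 0], 0.5],
    [[-125, 7, 50], [0, 0, 0], 0.5],
    [[-125, 7, 75], [0, 0, 0], 0.5],
    [[-125, 7, 92], [0, 0, 0], 0.5],
    [[-125, 7, 98], [0, 0, 0], 0.5],
    [[-125, 7, 98], [0, 0, 0], 0.5],
  ],
  grip_force=20,
)

```text
time: 3.05
ee_pos: [0.5239, -0.0036, 0.2421]
tcp_rot: [180.0, -0.0, 176.8]
wrist_force: [0.1, -0.4, 0.3]
opening: 0.0426
grasp_force: 0.0
```

Run:
```python
from h import *
o=telemetry.get_obs();print(o["ee_pos"],o["opening"],o["wrist_force"])
p,d,P,M=cam("side")
hsv=cv2.cvtColor(p,cv2.COLOR_RGB2HSV)
m=(np.abs(P[...,0]-.53)<.06)&(np.abs(P[...,1])<.06)&(P[...,2]>.12)&(hsv[...,0]>20)&(hsv[...,0]<35)&(hsv[...,1]>130)
print(m.sum(),np.median(P[m],0) if m.any() else 0)
x,y=proj(o["ee_pos"],M)[0]; print(x,y); cv2.circle(p,(int(x),int(y)),1,(0,255,0),-1)
x,y=int(x),int(y); save("c",cv2.resize(p[y-60:y+80,x-80:x+80],(800,700))[:600])
```

```text
[ 0.52385274 -0.00359419  0.24210239] 0.04264234252174238 [ 0.1295376  -0.41233119  0.29328229]
1 [0.54313652 0.02207614 0.31219484]
313.192844687337 153.28080309196073
```

View pics/c.png

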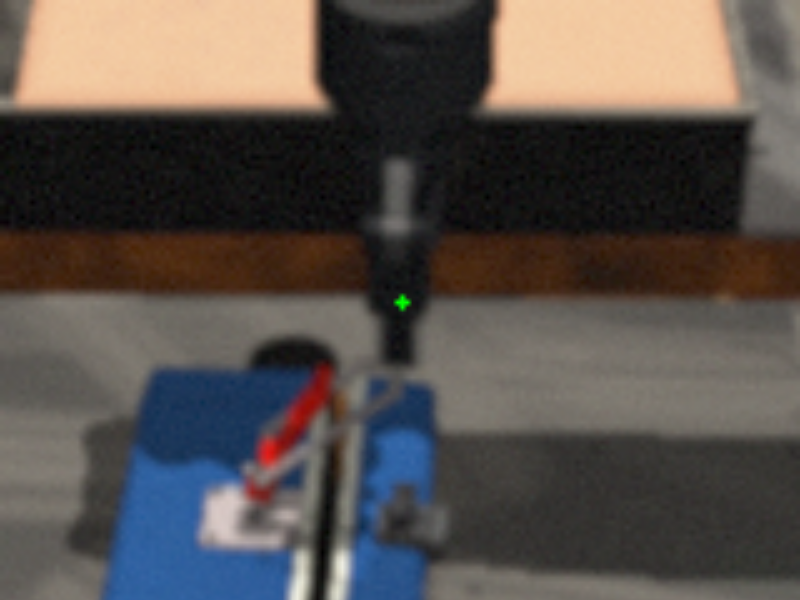

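The finger covers the tab (TCP mark at (402,303)), with the loop's bar just below the fingertip. I'll close on it.

Call:
play_rows(
  increments=[
    [[0, 0, 0], [0, 0, 0], 0.7],
    [[0, 0, 0], [0, 0, 0], 0.8],
    [[0, 0, 0], [0, 0, 0], 0.9],
    [[0, 0, 0], [0, 0, 0], 0.9],
    [[0, 0, 0], [0, 0, 0], 0.9],
    [[0, 0, 0], [0, 0, 0], 0.9],
  ],
  grip_force=20,
)

```text
time: 3.7
ee_pos: [0.5242, -0.0044, 0.2429]
tcp_rot: [180.0, 0.0, 176.8]
wrist_force: [-3.1, 1.3, 5.4]
opening: 0.0136
grasp_force: 22.3
```

Call:
play_rows(
  increments=[
    [[5, 0, 4], [0, -2, 0], 0.9],
    [[10.4, 0, 7.7], [0, -5, 0], 0.9],
    [[15.5, 0, 12.4], [0, -8, 0], 0.9],
    [[20.3, 0, 17.1], [0, -10, 0], 0.9],
    [[25, 0, 22.2], [0, -13, 0], 0.9],
    [[29, 0, 27.6], [0, -16, 0], 0.9],
    [[33, 0, 33.2], [0, -19, 0], 0.9],
    [[36.5, 0, 39.1], [0, -22, 0], 0.9],
    [[39.7, 0, 45.2], [0, -24, 0], 0.9],
    [[42.5, 0, 51.5], [0, -27, 0], 0.9],
    [[45, 0, 58], [0, -30, 0], 0.9],
    [[47.3, 0, 64.4], [0, -32, 0], 0.9],
    [[49, 0, 71], [0, -35, 0], 0.9],
    [[50.5, 0, 77.8], [0, -37, 0], 0.9],
    [[51.5, 0, 84.5], [0, -39, 0], 0.9],
    [[52, 0, 91.4], [0, -41, 0], 0.9],
    [[52, 0, 91.4], [0, -41, 0], 0.9],
  ],
)

```text
time: 5.4
ee_pos: [0.4725, -0.0015, 0.1481]
tcp_rot: [-180.0, 40.8, 176.8]
wrist_force: [-1.1, 0.9, -0.4]
opening: 0.0134
grasp_force: 22.1
```

Run:
```python
from h import *
o=telemetry.get_obs();print(o["ee_pos"],o["opening"],o["wrist_force"])
p,d,P,M=cam("side"); np.savez("/tmp/s2.npz",p=p,P=P)
x,y=proj(o["ee_pos"],M)[0].astype(int); print(x,y)
save("d",cv2.resize(p[y-50:y+70,x-100:x+60],(800,600),interpolation=cv2.INTER_CUBIC))
```

```text
[ 0.47245447 -0.00154117  0.14812123] 0.013392650187472904 [-1.06953946  0.89400196 -0.42108112]
335 186
```

View pics/d.png

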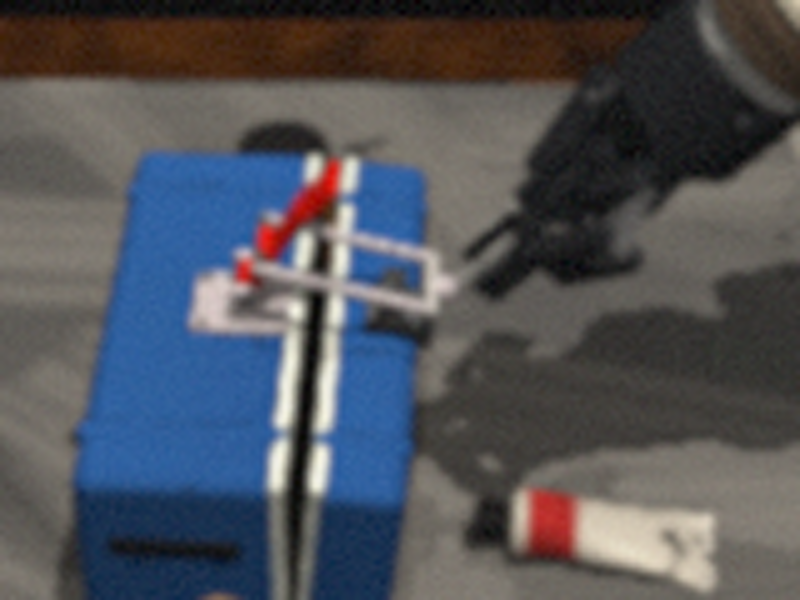

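The loop now straddles the keeper with its bar at about (437,285), just outside and above the lip. I'll lower it.

Call:
play_rows(
  increments=[
    [[1.7, 0, 1.9], [0, -0.5, 0], 0.9],
    [[3.3, 0, 3.8], [0, -1, 0], 0.9],
    [[5, 0, 5.7], [0, -2, 0], 0.9],
    [[6.6, 0, 7.5], [0, -3, 0], 0.9],
    [[8, 0, 9.5], [0, -4, 0], 0.9],
    [[9.5, 0, 11.6], [0, -5, 0], 0.9],
    [[9.5, 0, 11.6], [0, -5, 0], 0.9],
  ],
)

```text
time: 6.15
ee_pos: [0.4948, -0.0017, 0.1364]
tcp_rot: [-179.7, 45.1, 176.7]
wrist_force: [-7.6, -7.1, 2.2]
opening: 0.0136
grasp_force: 23.8
```

Run:
```python
from h import *
o=telemetry.get_obs();print(o["ee_pos"],o["tcp_rot"],o["opening"],o["wrist_force"])
p,d,P,M=cam("side"); np.savez("/tmp/s3.npz",p=p,P=P)
x,y=proj(o["ee_pos"],M)[0].astype(int)
save("e",cv2.resize(p[y-50:y+40,x-90:x+30],(800,600),interpolation=cv2.INTER_CUBIC))
```

```text
[ 0.49481399 -0.00168662  0.13641886] [-179.73016387   45.09694799  176.70520798] 0.013646328706398871 [-7.56228844 -7.09267514  2.15817344]
```

View pics/e.png

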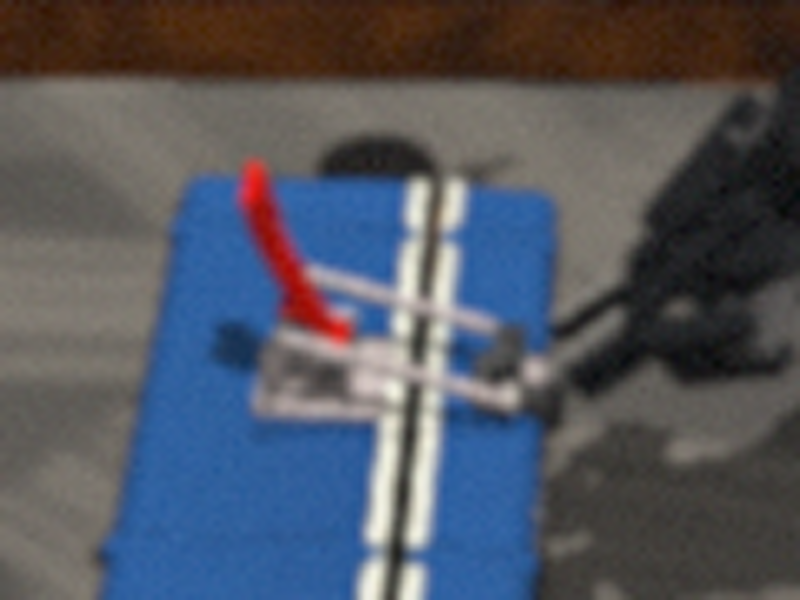

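Run:
```python
from h import *
o=telemetry.get_obs();print(o["time"],o["ee_pos"],o["tcp_rot"],o["q"],o["qd"],o["wrist_force"],o["torque"],o["joint_efforts"])
D=np.load("/tmp/s3.npz");p,P=D['p'],D['P'];hsv=cv2.cvtColor(p,cv2.COLOR_RGB2HSV)
a=np.radians(-3.2); 
C=(P-[.563,-.0068,0]); Cx=C[...,0]*np.cos(a)+C[...,1]*np.sin(a); Cy=-C[...,0]*np.sin(a)+C[...,1]*np.cos(a); Cz=P[...,2]
red=((hsv[...,0]<8)|(hsv[...,0]>172))&(hsv[...,1]>150)&(Cz>.125)&(abs(Cy)<.03)&(abs(Cx-.03)<.08)
print('red');print(np.round(1000*np.c_[Cx[red],Cy[red],Cz[red]][::6]))
gr=(hsv[...,1]<50)&(hsv[...,2]>120)&(Cz>.115)&(abs(Cy)<.03)&(Cx>-.12)&(Cx<.06)
print('grey');print(np.round(1000*np.c_[Cx[gr],Cy[gr],Cz[gr],hsv[gr][:,2]/1000.][::4]))
dk=(hsv[...,1]<90)&(hsv[...,2]<=110)&(Cz>.112)&(abs(Cy)<.016)&(Cx>-.07)&(Cx<-.02)
print('dark');print(np.round(1000*np.c_[Cx[dk],Cy[dk],Cz[dk]][::3]))
```

```text
6.2 [ 0.49482282 -0.00169555  0.13646163] [-179.73582025   45.08669029  176.70154815] [  1.93518034 -48.54623762 -53.81831173  39.77800777  -3.96738772
   3.70143491] [-0.08226812  0.17742064  0.09577372  0.0931301   0.16636963  0.01550226] [-7.99622758 -6.6222056   2.71712564] [-0.86271427  1.34110602 -0.94174689] [ 3.22787203e+00 -6.42002240e+00  5.52879310e+01 -9.54895109e+00
  1.58010453e+00 -5.62201792e-03]
red
[[ 52. -11. 199.]
 [ 49.  -5. 198.]
 [ 49.  -2. 195.]
 [ 48.   4. 194.]
 [ 50.  12. 195.]
 [ 45.  -2. 181.]
 [ 46.   9. 183.]
 [ 45.  14. 182.]
 [ 41.  -1. 167.]
 [ 42.   8. 168.]
 [ 40.   9. 163.]
 [ 35.  -1. 152.]
 [ 40.  10. 155.]
 [ 38.   8. 151.]
 [ 38.  13. 152.]
 [ 34.  11. 148.]
 [ 32.   8. 142.]
 [ 23.   2. 134.]]
grey
[[ 36. -13. 152. 166.]
 [ 29. -16. 146. 180.]
 [ 32. -16. 143. 147.]
 [ 22. -15. 144. 181.]
 [-67.  -9. 154. 124.]
 [ 18. -18. 139. 173.]
 [  9. -20. 138. 172.]
 [ 13. -16. 138. 163.]
 [  4. -20. 135. 218.]
 [  8. -14. 137. 151.]
 [ -1. -15. 137. 183.]
 [ 27. -11. 136. 162.]
 [ -3. -16. 133. 158.]
 [-13. -14. 134. 197.]
 [ -5. -19. 127. 136.]
 [-15
[... 1113 characters left out ...]
-70.  14. 158.]
 [-56.  -3. 140.]
 [-63.   6. 148.]
 [-32.  -7. 133.]
 [-51.  -5. 136.]
 [-58.  -7. 134.]
 [-70.  13. 152.]
 [-34.  -6. 130.]
 [-53.  -7. 131.]
 [-61.  13. 148.]
 [-30.   1. 133.]
 [-37.  -1. 132.]
 [-54.   6. 139.]
 [-65.  13. 146.]
 [-33.   3. 132.]
 [-40.   2. 132.]
 [-61.  15. 143.]
 [-28.   7. 132.]
 [-35.   7. 133.]
 [-49.  10. 135.]
 [-61.  14. 140.]
 [-28.  11. 132.]
 [-35.  11. 133.]
 [-56.  16. 138.]
 [-28.  10. 128.]
 [-35.  10. 129.]
 [-26.   3. 119.]
 [-33.  12. 127.]
 [-52.  15. 131.]
 [-49.   5. 119.]
 [-40.  10. 120.]
 [-47.   7. 117.]
 [-54.   8. 119.]
 [-45.  10. 117.]
 [-52.   8. 116.]
 [-24.  13. 116.]
 [-45.  13. 117.]
 [-52.  11. 116.]
 [-50.  13. 114.]]
```

Joint 2 reached its range limit, which drew the loop in. The loop slid under the lip: lever about 1.25, bar at case (-41, 120), keeper top at z 132. I'll hold, then open the fingers.

Call:
play_rows(
  increments=[
    [[0, 0, 0], [0, 0, 0], 0.9],
    [[0, 0, 0], [0, 0, 0], 0.9],
    [[0, 0, 0], [0, 0, 0], 0.7],
    [[0, 0, 0], [0, 0, 0], 0.5],
    [[0, 0, 0], [0, 0, 0], 0.4],
    [[0, 0, 0], [0, 0, 0], 0.4],
    [[0, 0, 0], [0, 0, 0], 0.4],
  ],
)

```text
time: 6.9
ee_pos: [0.4948, -0.0005, 0.1356]
tcp_rot: [-179.9, 45.0, 176.8]
wrist_force: [1.1, 0.5, 0.7]
opening: 0.0515
grasp_force: 0.0
```

Run:
```python
from h import *
o=telemetry.get_obs();print(o["ee_pos"],o["tcp_rot"],o["q"],o["opening"],o["wrist_force"])
p,d,P,M=cam("side"); np.savez("/tmp/s4.npz",p=p,P=P)
save("f",cv2.resize(p[125:215,240:360],(800,600),interpolation=cv2.INTER_CUBIC))
```

```text
[ 4.94754922e-01 -4.90429825e-04  1.35554400e-01] [-179.88078415   45.02389718  176.76609511] [  1.99242714 -48.50308061 -53.86794415  39.73829554  -3.81351822
   3.69966908] 0.051459206181944696 [1.12425302 0.50234319 0.66760784]
```

View pics/f.png

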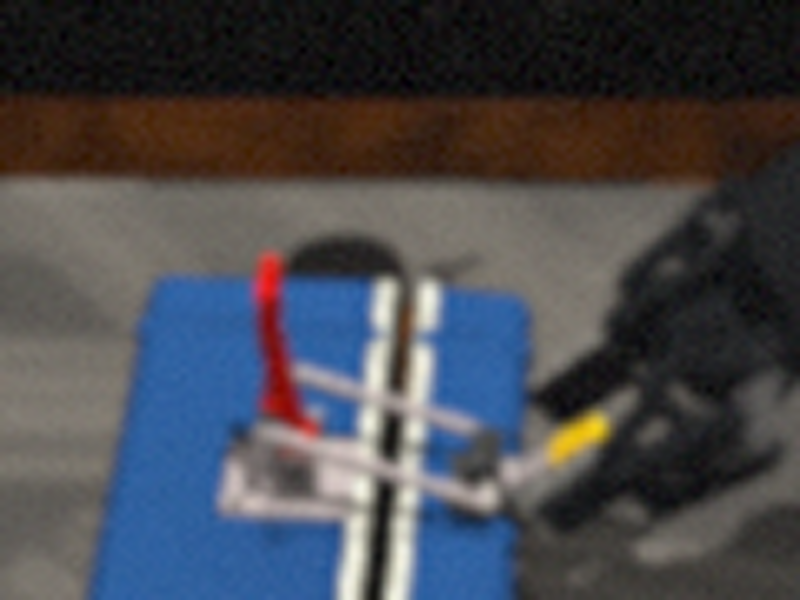

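The yellow tab is free at (580,437), the bar sits behind the dark keeper hook at (485,450), and the lever stays near upright, taut. I'll lift off and turn the tool upright.

Call:
play_rows(
  increments=[
    [[-7, 0, -7], [0, 2, 0], 0.4],
    [[-16, 0, -16], [0, 5, 0], 0.4],
    [[-28, 0, -27], [0, 9, 0], 0.4],
    [[-42, 0, -38], [0, 14, 0], 0.4],
    [[-56, 0, -48], [0, 20, 0], 0.6],
    [[-72, 0, -58], [0, 27, 0], 0.8],
    [[-88, 0, -66], [0, 34, 0], 1],
    [[-102, 0, -72], [0, 40, 0], 1],
    [[-110, 0, -74], [0, 45, 0], 1],
    [[-110, 0, -74], [0, 45, 0], 1],
    [[-110, 0, -74], [0, 45, 0], 1],
  ],
)

```text
time: 8.05
ee_pos: [0.5206, -0.0018, 0.2645]
tcp_rot: [-179.9, 0.0, 176.7]
wrist_force: [-0.5, 0.0, -0.3]
opening: -0.0
grasp_force: 0.0
```

```bash
cat > m.py <<'E'
from h import *
o=telemetry.get_obs();print(o["ee_pos"],o["tcp_rot"],o["q"],o["opening"],o["wrist_force"])
p,d,P,M=cam("side");hsv=cv2.cvtColor(p,cv2.COLOR_RGB2HSV)
a=np.radians(-3.2); 
C=(P-[.563,-.0068,0]); Cx=C[...,0]*np.cos(a)+C[...,1]*np.sin(a); Cy=-C[...,0]*np.sin(a)+C[...,1]*np.cos(a); Cz=P[...,2]
red=((hsv[...,0]<8)|(hsv[...,0]>172))&(hsv[...,1]>150)&(Cz>.122)&(abs(Cy)<.03)&(abs(Cx-.05)<.1)
q=1000*np.c_[Cx[red],Cy[red],Cz[red]]; print('red',len(q));print(np.round(q[::5]))
k=np.hypot(q[:,0]-26,q[:,2]-126)>25
print('lever approx',np.median(np.arctan2(q[k,2]-126,q[k,0]-26)), 'y',np.median(q[:,1]))
y=(np.abs(Cy)<.04)&(Cz>.1)&(np.abs(Cx+.06)<.07)&(hsv[...,0]>20)&(hsv[...,0]<35)&(hsv[...,1]>130)
print('yel',y.sum(),np.round(1000*np.median(np.c_[Cx[y],Cy[y],Cz[y]],0)) if y.any() else '')
t=np.array(o["ee_pos"])-[.563,-.0068,0]; print('tcp case',t[0]*np.cos(a)+t[1]*np.sin(a),-t[0]*np.sin(a)+t[1]*np.cos(a),t[2])
E
python3 m.py
```

```text
[ 0.52061657 -0.00184956  0.26445215] [-1.79904511e+02  1.02429445e-02  1.76672934e+02] [-1.54546955e-01  1.25957451e+00  7.77699900e+00  9.65124818e+01
 -9.59093244e-02  3.17252341e+00] -1.1935050993119456e-05 [-0.47018242  0.03676365 -0.30049565]
red 90
[[ 35.  -7. 206.]
 [ 35.  -3. 203.]
 [ 33.  -3. 201.]
 [ 38.  10. 205.]
 [ 36.  13. 204.]
 [ 33.   4. 195.]
 [ 34.  11. 194.]
 [ 34.  14. 191.]
 [ 36.  13. 185.]
 [ 32.  -3. 169.]
 [ 33.   7. 171.]
 [ 35.  10. 167.]
 [ 31.   6. 161.]
 [ 29.   5. 158.]
 [ 29.   8. 158.]
 [ 32.   6. 153.]
 [ 31.  13. 155.]
 [ 27.   6. 146.]]
lever approx 1.432481252002034 y 6.588088351715679
yel 47 [-70.   3. 138.]
tcp case -0.04259368725670788 0.0025768162341036297 0.26445214905042247
```

Call:
play_rows(
  increments=[
    [[-8, 0, 25], [0, 0, 0], 1],
    [[-20, 0, 50], [0, 0, 0], 1],
    [[-33, 0, 61], [0, 0, 0], 1],
    [[-45, 0, 61], [0, 0, 0], 1],
    [[-52, 0, 61], [0, 0, 0], 1],
    [[-58, 0, 61], [0, 0, 0], 1],
    [[-65, 0, 62], [0, 0, 0], 1],
    [[-72, 0, 63], [0, 0, 0], 1],
    [[-80, 0, 66], [0, 0, 0], 1],
    [[-88, 0, 70], [0, 0, 0], 1],
    [[-95, 0, 75], [0, 0, 0], 1],
    [[-101, 0, 81], [0, 0, 0], 1],
    [[-101, 0, 81], [0, 0, 0], 1],
  ],
)

```text
time: 9.4
ee_pos: [0.6217, -0.0079, 0.1833]
tcp_rot: [-179.9, -0.0, 176.7]
wrist_force: [-0.5, 0.0, 0.7]
opening: 0.0002
grasp_force: 0.3
```

```bash
python3 m.py | grep -v '^ \['
```

```text
[ 0.62168827 -0.00789127  0.183315  ] [-1.79909346e+02 -2.68110443e-02  1.76670677e+02] [-0.68901821 14.13158229 13.0419673  88.94134363 -0.0893225   2.640308  ] 0.00016521280143749287 [-0.4941598   0.03076001  0.67011418]
red 150
[[ 80.  15. 272.]
lever approx 0.7681991931502948 y 5.899791134652409
yel 42 [-58.   5. 146.]
tcp case 0.058657681214965646 0.0021864954406736513 0.18331499785224198
```

Run:
```python
from h import *
p,d,P,M=cam("side")
save("g",cv2.resize(p[140:215,250:350],(800,600),interpolation=cv2.INTER_CUBIC))
```

```text
(no output)
```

View pics/g.png

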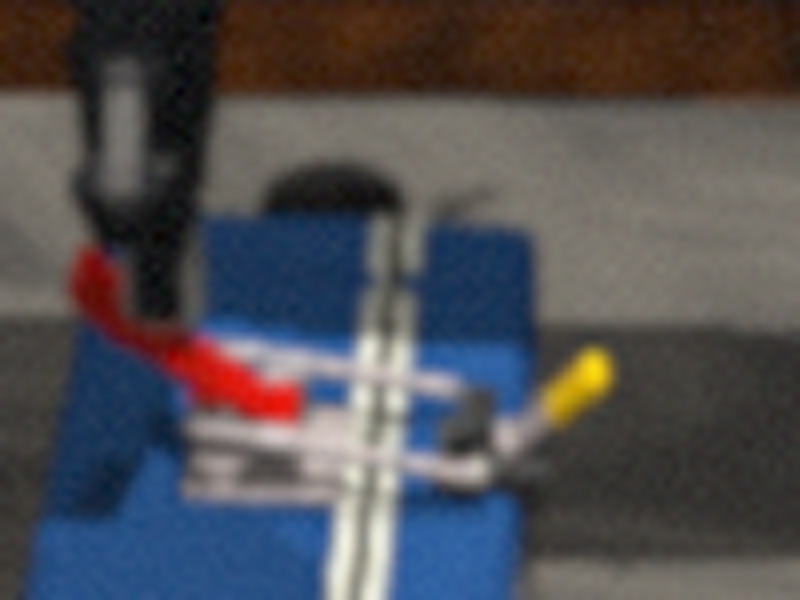

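The bar is still hooked behind the keeper at (470,425), the lid gap is nearly closed and the finger is on the lever. I'll push on through dead centre.

Call:
play_rows(
  increments=[
    [[-4, 0, 5], [0, 0, 0], 1],
    [[-7, 0, 10], [0, 0, 0], 1],
    [[-9, 0, 14], [0, 0, 0], 1],
    [[-11, 0, 18], [0, 0, 0], 1],
    [[-12, 0, 22], [0, 0, 0], 1],
    [[-13, 0, 26], [0, 0, 0], 1],
    [[-13, 0, 28], [0, 0, 0], 1],
    [[-13, 0, 28], [0, 0, 0], 1],
    [[-13, 0, 15], [0, 0, 0], 1],
    [[-13, 0, -10], [0, 0, 0], 1],
    [[-13, 0, -40], [0, 0, 0], 1],
    [[-5, 0, -80], [0, 0, 0], 1],
    [[0, 0, -110], [0, 0, 0], 1],
    [[0, 0, -110], [0, 0, 0], 1],
  ],
)

```text
time: 10.9
ee_pos: [0.6212, -0.0076, 0.3012]
tcp_rot: [-179.9, 0.5, 176.7]
wrist_force: [0.3, -0.6, 0.8]
opening: -0.0001
grasp_force: 0.0
```

```bash
python3 m.py
python3 - <<'E'
from h import *
p,d,P,M=cam("side")
save("i",cv2.resize(p[140:215,250:350],(800,600),interpolation=cv2.INTER_CUBIC))
E
```

```text
[ 0.62119416 -0.0076262   0.30120619] [-179.9355859     0.49610377  176.67591889] [-6.65964141e-01  1.65083603e+01  2.91433843e+01  1.02142441e+02
 -8.73519440e-02  2.65802034e+00] -0.00014018850975401148 [ 0.30777499 -0.5504799   0.75264781]
red 206
[[101.  -4. 137.]
 [ 91. -10. 133.]
 [101.  -0. 138.]
 [ 90.  -6. 133.]
 [103.   1. 135.]
 [ 92.  -2. 133.]
 [ 81.  -7. 130.]
 [ 69.  -4. 133.]
 [ 98.   4. 135.]
 [ 87.   0. 132.]
 [ 75.   0. 133.]
 [ 64.  -2. 132.]
 [ 52.  -3. 131.]
 [ 38.  -5. 131.]
 [ 26.  -2. 133.]
 [ 97.   7. 135.]
 [ 87.   3. 132.]
 [ 75.   3. 132.]
 [ 63.   2. 132.]
 [ 52.  -0. 131.]
 [ 40.  -0. 131.]
 [ 28.   2. 134.]
 [ 99.  14. 137.]
 [ 87.  12. 137.]
 [ 77.   4. 130.]
 [ 65.   3. 130.]
 [ 53.   6. 133.]
 [ 42.   5. 132.]
 [ 30.   5. 134.]
 [ 99.  14. 134.]
 [ 87.  12. 134.]
 [ 77.   8. 130.]
 [ 65.   8. 131.]
 [ 53.   7. 131.]
 [ 42.   8. 132.]
 [ 93.  11. 129.]
 [ 81.  12. 130.]
 [ 69.  10. 129.]
 [ 58.   9. 129.]
 [ 46.  10. 131.]
 [ 53.   9. 126.]
 [ 39.  10. 128.]]
lever approx 0.12792349705426403 y 4.30213015712304
yel 35 [-55.   4. 154.]
tcp case 0.058149539880925 0.0024235777890095544 0.30120619251210295
```

View pics/i.png

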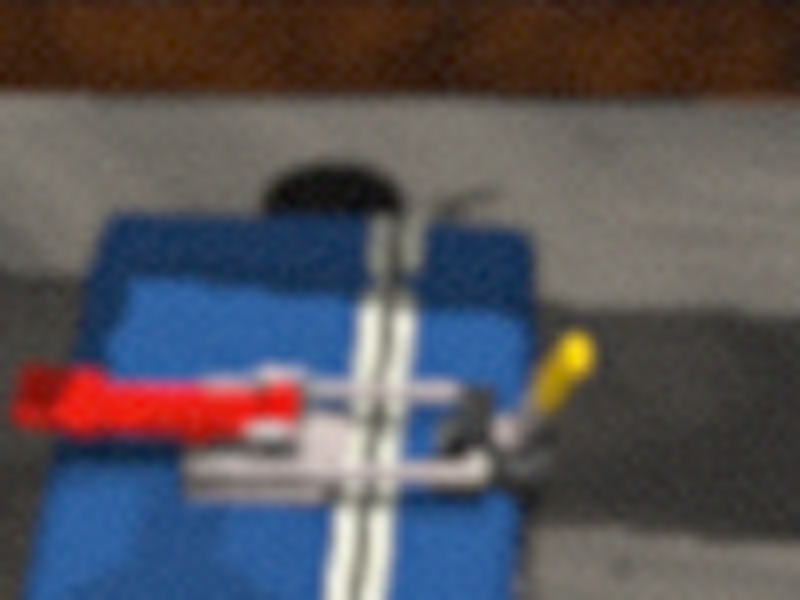

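The lever lies flat (upper face level at z 130–133 mm), the lid is shut and the bar is hooked in the keeper. The robot is clear, so I'll hand the job in.

```bash
python3 -c "
from workcell import workorder
print(workorder.job_done())"
```

```text
the job is handed in; nothing more can be done
None
```

The job is handed in with no verdict returned: the last picture shows the loop hooked in the keeper, the red lever flat and the lid shut, with the robot clear and the jar, dabber and tube never approached.

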